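# Make room in the parts tote for the long rail

### The job

Slide the tote's divider by its tab towards the bracket until the longer of the two aluminium rails will fit in the empty compartment, without shoving the bracket that lies in the other one. Then lay the longer rail flat on the floor of the empty compartment, lengthwise, between the divider and the end wall.

Things in the scene. Friction and masses are not known exactly. Their poses are not given: they have to be found in the camera images.
- tote: Open off-white plastic tote fixed to the bench: 360 (its x) x 140 (its y) x 60 mm high, walls and floor 5 mm thick, inside 350 x 130 mm; a 6 mm lip runs round the rim outside. Origin under its centre at bench height, z up. A divider cuts it across in two compartments: the -x one (end nearer the robot) is empty, the +x one (far end) holds the bracket.
- divider_tab (a point): Middle of the upright grip tab on the grey divider, 72 mm above the bench; axes as the tote's. Tab 12 (x) x 34 (y) mm, from 51 to 87 mm above the bench; below it the plate, 8 mm thick, 126 mm wide. Slides only along tote x with 1.5 N friction and stays where left; stop at tote x = +99 mm, where it may hit the bracket. Starts at tote x = -61 to -21 mm: empty compartment 110 to 150 mm long.
- long_rail: The longer of two loose aluminium slotted rails lying flat on the bench, right of the tote: 190 x 20 x 20 mm, about 0.1 kg, long axis = its x, origin at its middle (10 mm above the bench). The other rail looks the same but is only 110 mm long, lies about 150 mm to one side and is not needed.
- bracket: Loose steel angle bracket resting in the far compartment of the tote: 60 (its x) x 40 (its y) x 40 mm high, 4 mm thick, origin under its centre on the tote's floor. Its axes lie within 6 degrees of the tote's; its edge on the divider's side is at about tote x = +85 mm or beyond.
Mind the look-alikes: they are no part of the job. Leave any purple look-alike of the long_rail alone.

How it is judged:
By the outcome, as a careful person would: the job done as asked, in the order asked, and still so for the second after the job is handed in, with the robot touching nothing.
It also fails if it takes over 48 s, if anything falls off the work surface, if the arm or the gripper's body presses on something with over 40 N, if the wrist force passes 120 N, or if a joint passes its speed limit or range.

### The arm

A 6-joint arm with a two-finger parallel gripper is mounted at the origin on the work surface. World frame = base frame: x ahead of the robot, y to its left, z up, the work surface at z = 0. Lengths are in m, angles in rad, forces in N, time in s.
With the tool pointing down it reaches from about 0.4 to 0.825 m from the base axis. Payload 7 kg.
Tool frame: the origin (TCP) lies at the very end of the fingers, on their centre line; the grasp point (between the pads) lies 19 mm behind it; z points along the fingers, y is the line along which they close (so a half turn about z gives the same grasp; the last joint's range is limited). The gripper opens to 88 mm and grips with 3 to 60 N. Pads are 19 mm wide; open, the fingers measure 130 mm over their backs; the gripper's body (78 mm by 193 mm) begins 47 mm behind the grasp point.
Start: joints at [1.459, 0.359, 0.012, 0, -1.224, -0.288], TCP at [0.263, 0.622, 0.227] pointing down, gripper open.
Joint ranges: [-3.07, 3.07], [-1.43, 2.12], [-1.02, 1.25], [-3.03, 1.67], [-3.05, -0], [-3.03, 3.03]. Speed limits (rad/s): [2.39, 2.39, 3.01, 3.14, 3.14, 3.14].

### API

Orientations are given as [roll, pitch, yaw] about the fixed x, y, z axes, in that order (R = Rz(yaw) Ry(pitch) Rx(roll)).
In Python, from station import arm, grab_frame gives the robot as it stands.
- The arm moves only by the tool jog_arm, never from a script. Its argument "deltas" is a list that holds one entry, the list of rows, each a list of 4 numbers: the shift along the tool's x, y, z in units of 60 mm (1.0 is 60 mm), then the turn about the tool's z in units of 5 degrees (1.0 is 5 degrees). A call has 1 to 8 rows; each row is the pose to reach, as a shift and turn from the pose commanded when the call began, along the tool's axes at that moment; what a row does not reach only later rows make up. A row lasts 1/8 s, in which the tool goes at most 62.5 mm and 10.7 degrees, less where a joint would pass 70% of its speed; a pose out of reach is approached as far as the arm can. A call with a gripper value outside its range is refused whole. "grip" is the finger opening in mm, from 0 to 87.6, set as the call begins (left out, the last holds). The fingers move at their own pace and stop on an object; "squeeze" is the grip in N (left out, the last holds). Time passes only in rows, so rows that repeat a pose let the fingers close. It gives the time, the measured TCP pose, the force, the opening and the grip force at its end, in the units of the state.
- arm.get_state(): the state, without advancing time (a new reading comes with each control period).
- grab_frame(name): name is "side" or "top"; returns a dict with "img" (480x640x3 uint8, red, green, blue), "vfov" (degrees; the focal length in pixels is half the picture's height over the tangent of half this angle, whatever the lens; pixels are square), "cx", "cy" (the principal point, pixels), "xyz" and "rotation" of the camera in the world. Camera axes: x right, y down, z forward; pixel columns grow to the right and rows downward; lengths in m; the calibration is good to about 2 mm. A picture is of the moment at which its call begins. There is no depth.
- arm.job_done(): hands the job in; it is judged then, once.
The state is a dict: "t": time; "q": joint angles; "qd": joint speeds; "joint_efforts": joint torques, N m; "eef_pos": TCP position; "ee_rot": TCP orientation; "force": force on the tool from outside, world axes, zero at the start; "moment": the same for the moment, N m; "width": finger opening in m; "gripper_force": force on a finger pad.
Only numpy, scipy, OpenCV 4.12 (cv2) and the standard library are available. Lean on these libraries where they do the work, as an engineer would, in place of code of your own. Each camera call takes 0.05 s, during which the arm holds its last target. There are 200 camera calls.

## Working session

There is one attempt and no reset: what is moved stays moved. The work goes in short steps, Python scripts to look and compute and a tool call to move; the robot and the scene stay as the last step left them, time stands still between calls to the robot, and variables do not carry over. Pictures are saved under pics/ and viewed, at most 10 in all, crops included, and the job is handed in when it is done.

Besides the shell and the picture viewer there is one more tool, called after "Call:" by a JSON object that holds its "fn" and its "kwargs", one argument or row to a line. jog_arm: Moves the arm, as the interface text tells. Its arguments: {"type":"object","properties":{"deltas":{"type":"array"},"grip":{"type":"number"},"squeeze":{"type":"number"}},"required":["deltas"]}

```bash
mkdir -p pics; ls; python3 - <<'E'
from station import arm, grab_frame
import cv2,numpy as np
for n in("side","top"):
    f=grab_frame(n); cv2.imwrite(f"pics/{n}0.png",f["img"][:,:,::-1]); print(n,f["vfov"],f["cx"],f["cy"],np.round(f["xyz"],4),np.round(f["rotation"],4).tolist())
s=arm.get_state();print({k:np.round(v,3).tolist() for k,v in s.items()})
E
```

```text
pics
side 55.46243821153638 330.84201378659435 242.39855251248505 [ 0.089  -0.6518  0.5819] [-2.2148, 0.0231, -0.697]
top 49.75362822219798 308.61512785042095 245.61769156822214 [ 0.307  -0.1192  1.2138] [-2.966, 0.0261, -1.5979]
{'t': 0.1, 'q': [1.459, 0.359, 0.011, -0.0, -1.224, -0.288], 'qd': [-0.002, -0.001, 0.001, 0.001, 0.0, -0.0], 'joint_efforts': [-0.002, -58.417, 29.375, 7.016, 0.01, -0.0], 'eef_pos': [0.263, 0.621, 0.226], 'ee_rot': [3.14, -0.0, -0.4], 'force': [0.213, 0.44, 0.082], 'moment': [-0.026, -0.01, 0.015], 'gripper_force': 0.0, 'width': 0.088}
```

View pics/side0.png

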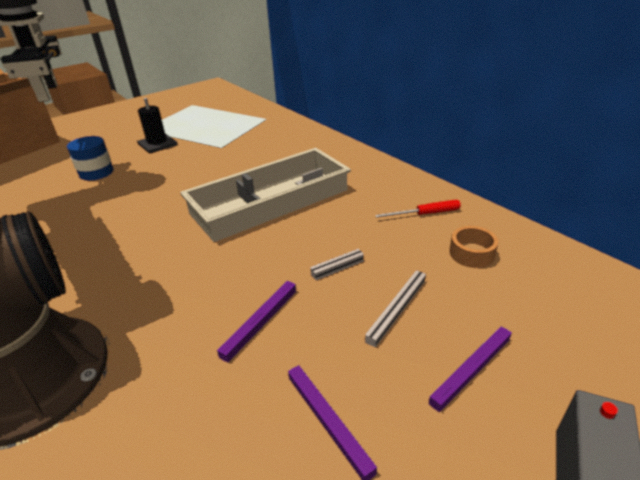

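View pics/top0.png

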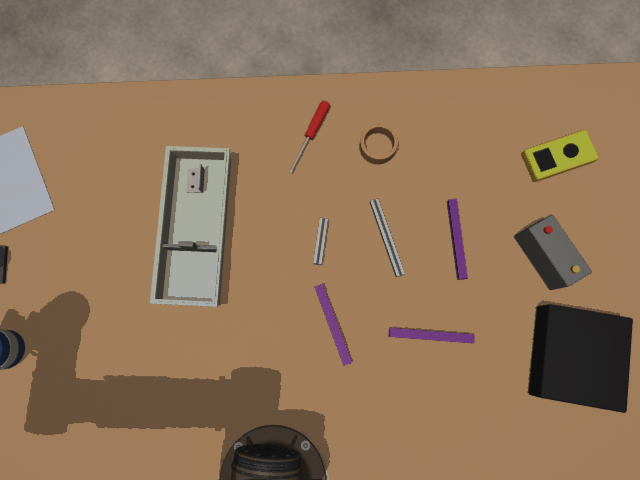

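The top view shows the tote around (190,225) with the divider tab near (187,245) and the bracket at (195,178). The candidates for the rail are silver (387,238), silver (321,241), and purple (457,238), (432,335) and (332,325). The silver one at (387,238) is the long rail: it is aluminium and about 1.7 times the length of the one at (321,241). I'll measure it and confirm in a crop.

```bash
cat > h.py <<'E'
import numpy as np,cv2
from scipy.spatial.transform import Rotation as Ro
from station import arm, grab_frame
class Cam:
    def __init__(s,f):
        s.img=f["img"];s.c=np.array([f["cx"],f["cy"]]);s.f=240/np.tan(np.radians(f["vfov"]/2));s.p=np.array(f["xyz"])
        s.R=Ro.from_euler("xyz",f["rotation"]).as_matrix()
    def ray(s,uv):
        return s.R@np.append((np.array(uv,float)-s.c)/s.f,1)
    def cast(s,uv,z):
        d=s.ray(uv);return s.p+d*(z-s.p[2])/d[2]
    def proj(s,P):
        v=s.R.T@(np.array(P)-s.p);return v[:2]/v[2]*s.f+s.c
def tri(a,ua,b,ub):
    d,e=a.ray(ua),b.ray(ub)
    t=np.linalg.lstsq(np.c_[d,-e],b.p-a.p,rcond=None)[0]
    P,Q=a.p+t[0]*d,b.p+t[1]*e
    return (P+Q)/2,np.linalg.norm(P-Q)
def cams(): return Cam(grab_frame("top")),Cam(grab_frame("side"))
def lowsat(img,smax=90,vmin=60):
    h=cv2.cvtColor(img,cv2.COLOR_RGB2HSV);return ((h[...,1]<smax)&(h[...,2]>vmin)).astype(np.uint8)*255
E
python3 - <<'E'
from h import *
T,S=cams()
for n,c,roi in(("top",T,(140,90,440,320)),("side",S,(175,145,440,360))):
    x0,y0,x1,y1=roi; m=lowsat(c.img); k=np.zeros_like(m);k[y0:y1,x0:x1]=m[y0:y1,x0:x1]
    k=cv2.morphologyEx(k,cv2.MORPH_CLOSE,np.ones((5,5)))
    for q in cv2.findContours(k,cv2.RETR_EXTERNAL,cv2.CHAIN_APPROX_NONE)[0]:
        if cv2.contourArea(q)>150:
            r=cv2.minAreaRect(q);b=cv2.boxPoints(r);print(n,np.round(r[0],1),np.round(r[1],1),np.round(b,1).tolist())
            if n=="top":
                for z in(.02,.06): print("  ",z,[np.round(c.cast(p,z)[:2],4).tolist() for p in b])
print("tcp proj",T.proj([.263,.622,.227]),S.proj([.263,.622,.227]))
a=cv2.resize(T.img[135:315,145:415],None,fx=2.96,fy=2.96,interpolation=cv2.INTER_CUBIC)
cv2.imwrite("pics/topcrop.png",a[:600,:800,::-1])
b=cv2.resize(S.img[145:355,170:440],None,fx=2.85,fy=2.85,interpolation=cv2.INTER_CUBIC)
cv2.imwrite("pics/sidecrop.png",b[:600,:800,::-1])
E
```

```text
top [320.4 241. ] [ 9.2 47.1] [[312.5, 263.6000061035156], [319.1000061035156, 217.0], [328.20001220703125, 218.3000030517578], [321.6000061035156, 264.8999938964844]]
   0.02 [[0.4768, -0.1016], [0.5875, -0.1205], [0.5837, -0.1419], [0.4731, -0.1227]]
   0.06 [[0.4711, -0.1022], [0.5781, -0.1205], [0.5744, -0.1412], [0.4675, -0.1226]]
top [386.9 237.4] [81.1 10.1] [[368.5, 200.89999389648438], [378.1000061035156, 197.5], [405.20001220703125, 273.79998779296875], [395.70001220703125, 277.20001220703125]]
   0.02 [[0.6229, -0.2388], [0.6304, -0.2618], [0.4464, -0.3151], [0.4392, -0.2928]]
   0.06 [[0.6123, -0.2348], [0.6196, -0.257], [0.4417, -0.3086], [0.4348, -0.287]]
top [190.5 225.7] [ 70.  161.1] [[149.1999969482422, 303.20001220703125], [162.0, 142.60000610351562], [231.8000030517578, 148.1999969482422], [219.0, 308.79998779296875]]
   0.02 [[0.3959, 0.2791], [0.787, 0.2581], [0.7663, 0.0866], [0.3784, 0.1167]]
   0.06 [[0.393, 0.2658], [0.7709, 0.2454], [0.7509, 0.0797], [0.376, 0.1088]]
side [394.8 307.3] [15.2 90. ] [[361.70001220703125, 338.79998779296875], [415.70001220703125, 266.79998779296875], [427.79998779296875, 275.8999938964844], [373.79998779296875, 347.8999938964844]]
side [336.8 263.5] [14.1 54.6] [[308.79998779296875, 267.1000061035156], [359.5, 246.8000030517578], [364.79998779296875, 259.8999938964844], [314.1000061035156, 280.20001220703125]]
side [268.6 192.3] [ 57.2 167.3] [[180.1999969482422, 191.60000610351562], [338.8999938964844, 138.6999969482422], [357.0, 193.0], [198.3000030517578, 245.89999389648438]]
tcp proj [-68.69945758 371.86137781] [48.52292675 93.21696173]
```

View pics/topcrop.png

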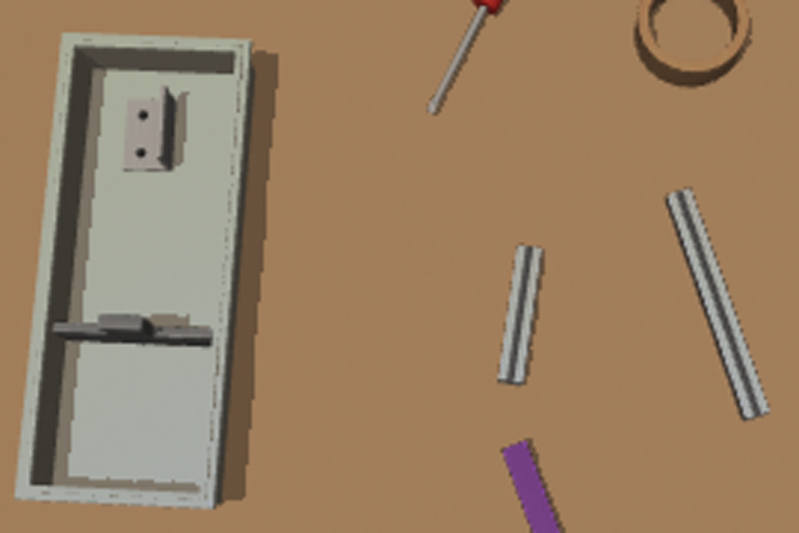

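View pics/sidecrop.png

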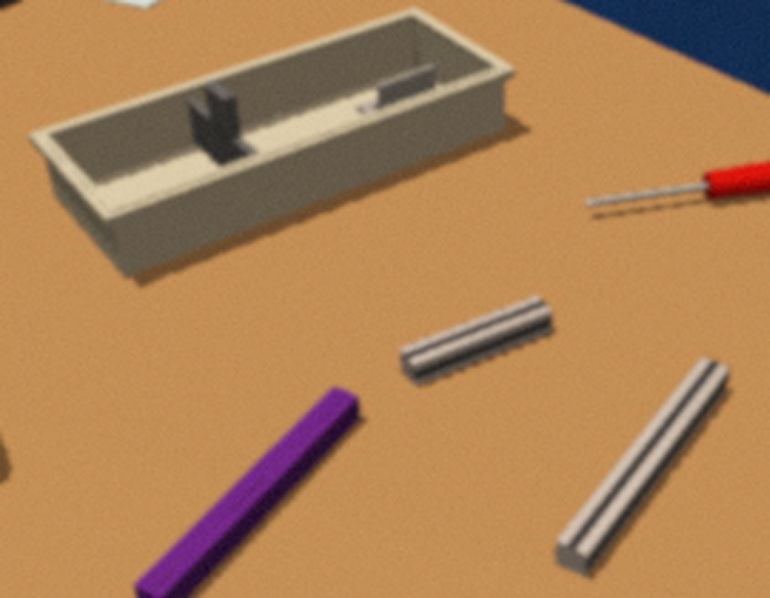

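Top crop: tote rim corners at (62,33), (251,40), (215,507) and (15,497), tab top near (122,322). The long silver rail is at (667..768,188..418), clearly longer than the silver one at (520,315). The purple one at (530,490) is a look-alike. Side crop: rail end faces at (716,365) and (573,550), tab top at (222,90). This confirms the long rail, so next I triangulate.

```bash
cat > m.py <<'E'
from h import *
T,S=cams()
t=lambda u,v:(np.array([u,v])+.5)/2.96-.5+[145,135]
s=lambda u,v:(np.array([u,v])+.5)/2.85-.5+[170,145]
P={}
for n,a,b in[("A",(62,33),(414,9)),("B",(251,40),(516,71)),("C",(215,507),(107,218)),("D",(15,497),(32,137)),
 ("rFL",(667,195),(703,360)),("rFR",(690,188),(729,371)),("rNR",(768,409),(590,556)),("rNL",(745,418),(558,546)),("tab",(122,322),(222,92))]:
    P[n],g=tri(T,t(*a),S,s(*b));print(n,P[n].round(4),"gap",round(g,4),"top@.06",T.cast(t(*a),.06).round(4)[:2],"side@.06",S.cast(s(*b),.06).round(4)[:2],"top@.02",T.cast(t(*a),.02).round(4)[:2],"side@.02",S.cast(s(*b),.02).round(4)[:2])
d=lambda a,b:round(np.linalg.norm(P[a]-P[b]),4)
print("sides",d("A","D"),d("B","C"),d("A","B"),d("C","D"),"rail",d("rFL","rNL"),d("rFR","rNR"),d("rFL","rFR"))
E
python3 m.py
python3 - <<'E'
from h import *
T,S=cams()
t=lambda u,v:(np.array([u,v])+.5)/2.96-.5+[145,135]
C={k:T.cast(t(*u),.06)[:2] for k,u in dict(A=(62,33),B=(251,40),C=(215,507),D=(15,497)).items()}
c=sum(C.values())/4; ax=C["A"]+C["B"]-C["C"]-C["D"]; ay=C["A"]+C["D"]-C["B"]-C["C"]
print("tote",c,np.linalg.norm(ax)/2,np.linalg.norm(ay)/2,"yaw",np.degrees(np.arctan2(ax[1],ax[0])),np.degrees(np.arctan2(-ay[0],ay[1])))
th=np.arctan2(ax[1],ax[0]);u=np.array([np.cos(th),np.sin(th)]);v=np.array([-u[1],u[0]])
def L(p):return np.round([(p-c)@u*1000,(p-c)@v*1000],1)
print("tab top(.087)",T.cast(t(122,323),.087)[:2],L(T.cast(t(122,323),.087)[:2]))
print("plate far edge top .051",L(T.cast(t(55,323),.051)[:2]),L(T.cast(t(211,329),.051)[:2]))
for q in[(125,170),(175,170),(127,98),(168,88)]:print("bracket",q,L(T.cast(t(*q),.009)[:2]),L(T.cast(t(*q),.045)[:2]))
E
```

```text
A [0.7629 0.2372 0.0588] gap 0.0005 top@.06 [0.7627 0.2367] side@.06 [0.7611 0.2352] top@.02 [0.7785 0.249 ] side@.02 [0.8127 0.3032]
B [0.7527 0.0855 0.0573] gap 0.001 top@.06 [0.7512 0.0852] side@.06 [0.7497 0.0815] top@.02 [0.7666 0.0923] side@.02 [0.8004 0.1377]
C [0.3824 0.1124 0.0609] gap 0.0001 top@.06 [0.3825 0.1126] side@.06 [0.383  0.1137] top@.02 [0.3851 0.1206] side@.02 [0.4055 0.1724]
D [0.395  0.2659 0.0556] gap 0.0007 top@.06 [0.3943 0.2646] side@.06 [0.3928 0.258 ] top@.02 [0.3974 0.2779] side@.02 [0.4161 0.3278]
rFL [ 0.6246 -0.2429  0.0171] gap 0.0007 top@.06 [ 0.613  -0.2382] side@.06 [ 0.5842 -0.2741] top@.02 [ 0.6236 -0.2424] side@.02 [ 0.6222 -0.2451]
rFR [ 0.6296 -0.2614  0.0167] gap 0.0 top@.06 [ 0.618  -0.2563] side@.06 [ 0.5882 -0.2913] top@.02 [ 0.6288 -0.261 ] side@.02 [ 0.6265 -0.2637]
rNR [ 0.4498 -0.3137  0.0166] gap 0.0015 top@.06 [ 0.444  -0.3062] side@.06 [ 0.4228 -0.3399] top@.02 [ 0.4488 -0.3127] side@.02 [ 0.4484 -0.316 ]
rNL [ 0.4431 -0.2954  0.0145] gap 0.0005 top@.06 [ 0.4378 -0.2886] side@.06 [ 0.415  -0.3241] top@.02 [ 0.4423 -0.2944] side@.02 [ 0.4399 -0.299 ]
tab [0.5224 0.1783 0.0846] gap 0.0013 top@.06 [0.5264 0.1851] side@.06 [0.5444 0.2191] top@.02 [0.534  0.1956] side@.02 [0.5794 0.2859]
sides 0.369 0.3712 0.1521 0.1542 rail 0.189 0.1873 0.0192
tote [0.5726677  0.17476974] 0.36955941142191917 0.15218706511207003 yaw -4.2823929820030004 -4.402838735216994
tab top(.087) [0.52053633 0.17795895] [-52.2  -0.7]
plate far edge top .051 [-48.4  61.6] [-47.9 -60.5]
bracket (125, 170) [88.1 29.8] [78.2 19.6]
bracket (175, 170) [ 89.7 -11.4] [ 79.8 -20.4]
bracket (127, 98) [149.5  33.6] [137.8  23.3]
bracket (168, 88) [159.4   0.3] [147.4  -9.1]
```

Everything checks out. Rim height is 56–61 mm, rim size about 370 × 153 mm, rail length 188 mm, and tab top at 85 mm. The tab is at tote x ≈ -52 and the bracket edge at about +88, so I'll move the divider to about +48.

```bash
cat > go.py <<'E'
import sys,numpy as np
from station import arm
def rel(x,y,z,yawdeg):
    s=arm.get_state();p=np.array(s["eef_pos"]);w=s["ee_rot"][2]
    d=np.array([x,y,z])-p;c,n=np.cos(w),np.sin(w)
    turn=-(yawdeg-np.degrees(w)+180)%360-0; turn=(-(yawdeg-np.degrees(w))+180)%360-180
    print("units",np.round([(c*d[0]+n*d[1])/.06,(n*d[0]-c*d[1])/.06,-d[2]/.06,turn/5],2).tolist(),"q",np.round(s["q"],2).tolist(),"t",s["t"])
rel(*map(float,sys.argv[1:5]))
E
python3 go.py .521 .178 .15 -94.3
```

```text
units [6.84, 5.14, 1.27, 14.28] q [1.46, 0.36, 0.01, -0.0, -1.22, -0.29] t 0.4
```

Call:
{"fn": "jog_arm", "kwargs": {
  "deltas": [
    [[0.85,0.64,0,2],[1.7,1.28,0,4],[2.55,1.92,0,6],[3.4,2.56,0,8],[4.25,3.2,0.2,10],[5.1,3.84,0.5,12],[5.95,4.5,0.9,14],[6.84,5.14,1.27,14.28]]
  ],
  "grip": 60
}}

```text
t: 1.4
eef_pos: [0.5094, 0.1964, 0.1583]
ee_rot: [-3.141, 0.001, -1.649]
force: [1.3, 1.2, 0.3]
width: 0.06
gripper_force: 0.0
```

```bash
python3 go.py .521 .178 .058 -94.3
```

```text
units [0.29, -0.22, 1.67, -0.03] q [0.73, 0.2, -0.37, 0.0, -1.0, -0.8] t 1.4
```

Call:
{"fn": "jog_arm", "kwargs": {
  "deltas": [
    [[0,0,0,0],[0,0,0,0],[0,0,0,0]]
  ]
}}

```text
t: 1.78
eef_pos: [0.5086, 0.1992, 0.159]
ee_rot: [-3.141, 0.001, -1.644]
force: [0.2, 0.1, 0.8]
width: 0.0596
gripper_force: 0.0
```

```bash
python3 go.py .521 .178 .058 -94.3
```

```text
units [0.34, -0.23, 1.68, 0.02] q [0.73, 0.2, -0.37, 0.0, -1.0, -0.81] t 1.775
```

Call:
{"fn": "jog_arm", "kwargs": {
  "deltas": [
    [[0.34,-0.23,0,0],[0.34,-0.23,0.6,0],[0.34,-0.23,1.2,0],[0.34,-0.23,1.68,0],[0.34,-0.23,1.68,0],[0.34,-0.23,1.68,0]]
  ]
}}

```text
t: 2.52
eef_pos: [0.5215, 0.1779, 0.0589]
ee_rot: [-3.14, 0.001, -1.644]
force: [0.2, 0.2, -0.2]
width: 0.0603
gripper_force: 0.0
```

```bash
python3 go.py .521 .178 .058 -94.3; python3 - <<'E'
from h import *
T,S=cams()
a=cv2.resize(T.img[150:310,140:340],None,fx=2,fy=2,interpolation=2);b=cv2.resize(S.img[140:300,170:370],None,fx=2,fy=2,interpolation=2)
cv2.imwrite("pics/tabgrip.png",np.hstack([a,b])[...,::-1])
E
```

```text
units [-0.0, 0.01, 0.02, 0.02] q [0.68, 0.33, -0.47, 0.0, -0.77, -0.76] t 2.525
```

View pics/tabgrip.png

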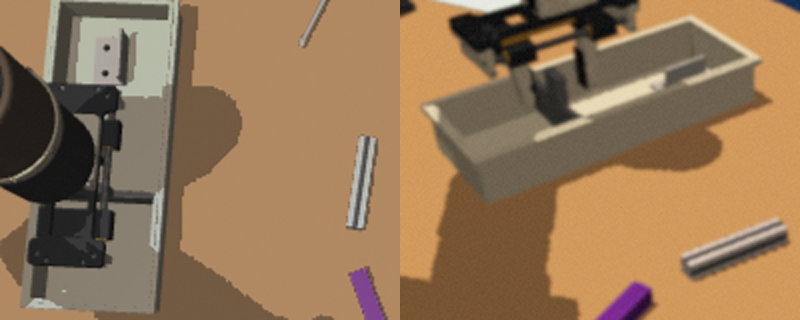

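The fingers at (525,75) and (580,65) straddle the tab at (550,85) in the right panel. Closing.

Call:
{"fn": "jog_arm", "kwargs": {
  "deltas": [
    [[0,0,0,0],[0,0,0,0],[0,0,0,0],[0,0,0,0],[0,0,0,0]]
  ],
  "grip": 5,
  "squeeze": 15
}}

```text
t: 3.25
eef_pos: [0.5209, 0.1766, 0.0575]
ee_rot: [3.142, -0.0, -1.646]
force: [-0.1, -0.8, -0.5]
width: 0.0157
gripper_force: 0.0
```

Call:
{"fn": "jog_arm", "kwargs": {
  "deltas": [
    [[0,0,0,0],[0,0,0,0],[0,0,0,0]]
  ]
}}

```text
t: 3.62
eef_pos: [0.5209, 0.1766, 0.0575]
ee_rot: [3.142, -0.0, -1.646]
force: [0.7, 0.4, -0.9]
width: 0.012
gripper_force: 15.0
```

Call:
{"fn": "jog_arm", "kwargs": {
  "deltas": [
    [[0,-0.25,0,0],[0,-0.5,0,0],[0,-0.75,0,0],[0,-1.0,0,0],[0,-1.25,0,0],[0,-1.5,0,0],[0,-1.67,0,0],[0,-1.67,0,0]]
  ]
}}

```text
t: 4.62
eef_pos: [0.622, 0.1688, 0.0575]
ee_rot: [-3.141, 0.0, -1.646]
force: [1.4, -1.9, 1.0]
width: 0.0118
gripper_force: 15.0
```

Call:
{"fn": "jog_arm", "kwargs": {
  "deltas": [
    [[0,0,0,0],[0,0,0,0],[0,0,0,0],[0,0,0,0]]
  ],
  "grip": 55
}}

```text
t: 5.12
eef_pos: [0.6207, 0.1693, 0.0577]
ee_rot: [-3.141, 0.0, -1.646]
force: [-0.4, -0.5, -0.0]
width: 0.0461
gripper_force: 0.0
```

Call:
{"fn": "jog_arm", "kwargs": {
  "deltas": [
    [[0,0,-0.6,0],[0,0,-1.2,0],[0,0,-1.8,0],[0,0,-1.8,0]]
  ]
}}

```text
t: 5.62
eef_pos: [0.6225, 0.17, 0.1693]
ee_rot: [-3.136, 0.003, -1.645]
force: [0.4, 0.8, -0.2]
width: 0.0552
gripper_force: 0.0
```

```bash
python3 go.py .5363 -.278 .13 16
```

```text
units [7.55, 0.88, 0.65, -22.06] q [0.57, 0.35, -0.14, 0.0, -1.08, -0.64] t 5.625
```

Call:
{"fn": "jog_arm", "kwargs": {
  "deltas": [
    [[0.8,0.1,0,-2],[1.6,0.2,0,-4],[2.4,0.3,0,-6],[3.2,0.4,0,-8],[4.0,0.5,0,-10],[4.8,0.6,0,-12],[5.6,0.7,0,-14],[6.3,0.75,0,-16]]
  ]
}}

```text
t: 6.62
eef_pos: [0.5465, -0.2058, 0.1649]
ee_rot: [-3.142, 0.001, -0.244]
force: [0.5, -0.1, 0.2]
width: 0.055
gripper_force: 0.0
```

Call:
{"fn": "jog_arm", "kwargs": {
  "deltas": [
    [[0,0,0,0]]
  ]
}}

```text
t: 6.75
eef_pos: [0.5463, -0.2067, 0.1646]
ee_rot: [3.141, 0.001, -0.25]
force: [0.1, 1.3, -0.1]
width: 0.0548
gripper_force: 0.0
```

```bash
python3 go.py .5363 -.278 .1 16
```

```text
units [0.13, 1.19, 1.08, -6.07] q [-0.03, 0.26, -0.28, -0.0, -1.03, 1.35] t 6.75
```

Call:
{"fn": "jog_arm", "kwargs": {
  "deltas": [
    [[0.05,0.5,0.2,-2],[0.13,1.0,0.5,-4],[0.13,1.19,0.8,-6],[0.13,1.19,1.08,-6.07],[0.13,1.19,1.08,-6.07],[0.13,1.19,1.08,-6.07]]
  ]
}}

```text
t: 7.5
eef_pos: [0.5381, -0.2749, 0.1012]
ee_rot: [3.141, -0.0, 0.279]
force: [0.4, 0.3, 0.4]
width: 0.0551
gripper_force: 0.0
```

```bash
python3 go.py .5363 -.278 .003 16
```

```text
units [-0.04, 0.04, 1.64, -0.01] q [-0.15, 0.35, -0.31, 0.0, -0.91, 2.0] t 7.5
```

Call:
{"fn": "jog_arm", "kwargs": {
  "deltas": [
    [[-0.04,0.04,0.4,0],[-0.04,0.04,0.8,0],[-0.04,0.04,1.2,0],[-0.04,0.04,1.45,0],[-0.04,0.04,1.55,0],[-0.04,0.04,1.6,0],[-0.04,0.04,1.6,0],[-0.04,0.04,1.6,0]]
  ]
}}

```text
t: 8.5
eef_pos: [0.5363, -0.2786, 0.0054]
ee_rot: [3.141, -0.001, 0.28]
force: [0.4, 0.4, -0.5]
width: 0.0549
gripper_force: 0.0
```

```bash
python3 - <<'E'
from h import *
T,S=cams(); print(arm.get_state()["eef_pos"])
a=cv2.resize(T.img[190:310,330:460],(400,370),interpolation=2);b=cv2.resize(S.img[240:360,340:470],(400,370),interpolation=2)
c=cv2.resize(T.img[140:320,140:340],None,fx=1.2,fy=1.2)
o=np.zeros((600,800,3),np.uint8);o[:370]=np.hstack([a,b]);o[372:372+216,:240]=c
d=cv2.resize(S.img[140:250,170:370],None,fx=2,fy=2);o[372:592,300:700]=d
cv2.imwrite("pics/railgrip.png",o[...,::-1])
E
```

```text
[ 0.53611959 -0.27861161  0.00527356]
```

View pics/railgrip.png

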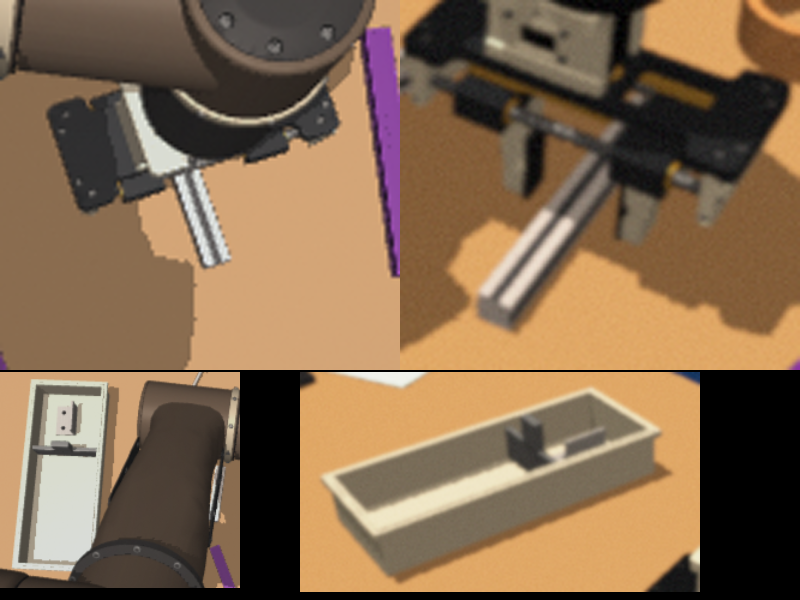

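The fingers straddle the rail (right panel, 520,150 / 635,190, rail between them). The divider at (65,447) bottom left stands clear of the bracket at (67,417). Closing after going 2 mm lower.

Call:
{"fn": "jog_arm", "kwargs": {
  "deltas": [
    [[0,0,0.03,0],[0,0,0.03,0],[0,0,0.03,0],[0,0,0.03,0],[0,0,0.03,0],[0,0,0.03,0],[0,0,0.03,0],[0,0,0.03,0]]
  ],
  "grip": 12,
  "squeeze": 30
}}

```text
t: 9.6
eef_pos: [0.5358, -0.2785, 0.003]
ee_rot: [-3.142, 0.0, 0.28]
force: [-0.4, -0.1, -0.7]
width: 0.0197
gripper_force: 30.0
```

Call:
{"fn": "jog_arm", "kwargs": {
  "deltas": [
    [[0,0,-0.3,0],[0,0,-0.8,0],[0,0,-1.4,0],[0,0,-2.0,0],[0,0,-2.4,0],[0,0,-2.5,0],[0,0,-2.5,0]]
  ]
}}

```text
t: 10.48
eef_pos: [0.5355, -0.2783, 0.1524]
ee_rot: [-3.141, 0.0, 0.28]
force: [-0.5, 0.2, -2.6]
width: 0.0196
gripper_force: 30.0
```

```bash
python3 - <<'E'
from h import *
# divider now: measure plate/tab in top view via dark mask within tote, at far compartment
T,S=cams()
h=cv2.cvtColor(T.img,cv2.COLOR_RGB2HSV)
c=np.array([.5725,.1746]);th=np.radians(-4.33);u=np.array([np.cos(th),np.sin(th)]);v=np.array([-u[1],u[0]])
m=(h[...,2]<110).astype(np.uint8);k=np.zeros_like(m);k[185:225,168:222]=m[185:225,168:222]
ys,xs=np.nonzero(k)
for x in range(170,220,4):
    r=ys[xs==x]
    if len(r):
        f=lambda y,z:round(float((T.cast((x,y),z)[:2]-c)@u*1000),1)
        print(x,r.min(),r.max(),"far@.051",f(r.min()-.5,.051),"near@.051",f(r.max()+.5,.051),"near@.005",f(r.max()+.5,.005))
print(arm.get_state()["eef_pos"],arm.get_state()["width"],arm.get_state()["gripper_force"])
p=c-.0655*u;print("place",p); 
E
python3 go.py .5072 .1795 .155 -4.33
```

```text
170 185 217 far@.051 93.4 near@.051 14.2 near@.005 24.4
174 205 208 far@.051 45.6 near@.051 36.0 near@.005 47.1
178 205 208 far@.051 46.0 near@.051 36.4 near@.005 47.5
182 205 208 far@.051 46.4 near@.051 36.8 near@.005 47.9
186 202 208 far@.051 54.0 near@.051 37.2 near@.005 48.3
190 202 209 far@.051 54.4 near@.051 35.2 near@.005 46.2
194 202 209 far@.051 54.7 near@.051 35.6 near@.005 46.6
198 200 209 far@.051 59.9 near@.051 36.0 near@.005 47.0
202 185 209 far@.051 96.5 near@.051 36.4 near@.005 47.4
206 206 209 far@.051 46.3 near@.051 36.8 near@.005 47.8
210 206 209 far@.051 46.7 near@.051 37.2 near@.005 48.3
214 206 209 far@.051 47.1 near@.051 37.6 near@.005 48.7
218 206 210 far@.051 47.5 near@.051 35.6 near@.005 46.6
[ 0.5350316  -0.27823325  0.15149295] 0.019675879578101272 29.999524354934692
place [0.50718695 0.17954531]
units [1.66, -7.46, -0.06, 4.07] q [-0.16, 0.3, -0.25, -0.0, -1.02, 2.01] t 10.575
```

Call:
{"fn": "jog_arm", "kwargs": {
  "deltas": [
    [[0.1,-0.3,0,0.2],[0.3,-0.9,0,0.5],[0.5,-1.7,0,1],[0.7,-2.5,0,1.5],[0.9,-3.3,0,2],[1.1,-4.1,0,2.5],[1.3,-4.9,0,3],[1.45,-5.7,0,3.5]]
  ]
}}

```text
t: 11.58
eef_pos: [0.5242, 0.0757, 0.1518]
ee_rot: [3.141, 0.002, -0.027]
force: [1.3, -0.2, 0.0]
width: 0.0196
gripper_force: 30.0
```

Call:
{"fn": "jog_arm", "kwargs": {
  "deltas": [
    [[0,0,0,0],[0,0,0,0]]
  ]
}}

```text
t: 11.82
eef_pos: [0.5243, 0.0741, 0.152]
ee_rot: [3.141, 0.002, -0.024]
force: [-0.1, -0.1, -1.1]
width: 0.02
gripper_force: 30.0
```

```bash
python3 go.py .5057 .1797 .12 -4.33
```

```text
units [-0.35, -1.75, 0.53, 0.59] q [0.51, 0.18, -0.41, -0.0, -0.98, 1.04] t 11.825
```

Call:
{"fn": "jog_arm", "kwargs": {
  "deltas": [
    [[-0.1,-0.4,0,0.2],[-0.2,-0.9,0,0.4],[-0.3,-1.4,0,0.59],[-0.35,-1.75,0.2,0.59],[-0.35,-1.75,0.53,0.59],[-0.35,-1.75,0.53,0.59],[-0.35,-1.75,0.53,0.59]]
  ]
}}

```text
t: 12.7
eef_pos: [0.5068, 0.1791, 0.1211]
ee_rot: [3.141, 0.0, -0.077]
force: [1.1, -0.4, -1.1]
width: 0.0197
gripper_force: 30.0
```

```bash
python3 - <<'E'
from h import *
T,S=cams()
a=cv2.resize(T.img[140:320,130:265],(450,600),interpolation=2);b=cv2.resize(S.img[140:320,170:360],(350,332),interpolation=2)
o=np.zeros((600,800,3),np.uint8);o[:,:450]=a;o[:332,450:]=b
cv2.imwrite("pics/above.png",o[...,::-1])
E
python3 go.py .5057 .1797 .0085 -4.33
```

```text
units [-0.02, -0.0, 1.89, -0.02] q [0.7, 0.23, -0.43, 0.0, -0.91, 0.79] t 12.8
```

View pics/above.png

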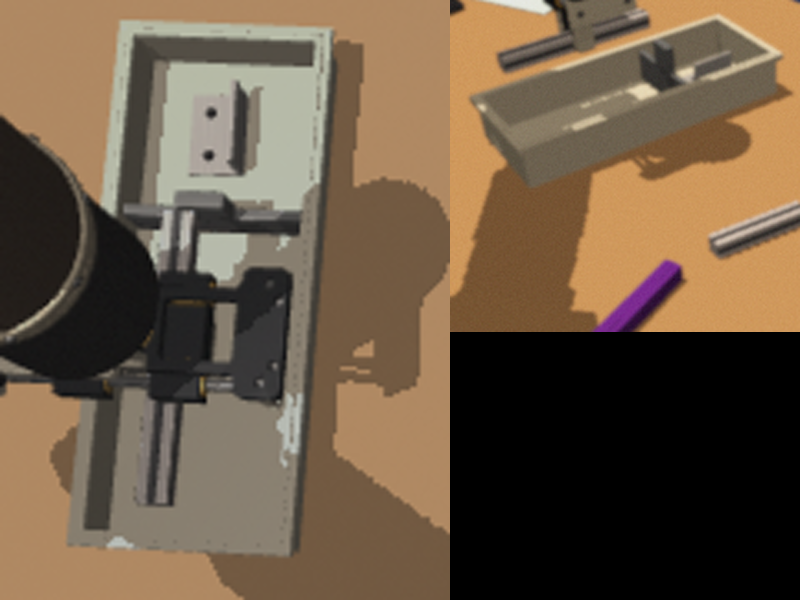

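```bash
python3 - <<'E'
from h import *
T,S=cams()
c=np.array([.5725,.1746]);th=np.radians(-4.33);u=np.array([np.cos(th),np.sin(th)]);v=np.array([-u[1],u[0]])
for n,q in(("far",(180,208)),("near",(155,503))):
    p=T.cast(np.array(q)/3.3333+[130,140],.139)[:2]-c;print(n,p@u*1000,p@v*1000)
E
```

```text
far 29.349742532681528 -2.739292650467854
near -161.54836472886856 -4.277789505116822
```

The rail spans tote x -162 to +29 at y ≈ -3.5 mm, inside -175 to about +41. Lowering.

Call:
{"fn": "jog_arm", "kwargs": {
  "deltas": [
    [[-0.01,0,0.3,0],[-0.01,0,0.6,0],[-0.01,0,0.9,0],[-0.01,0,1.2,0],[-0.01,0,1.45,0],[-0.01,0,1.65,0],[-0.01,0,1.8,0],[-0.01,0,1.85,0]]
  ]
}}

```text
t: 13.9
eef_pos: [0.5059, 0.1796, 0.0097]
ee_rot: [3.141, 0.0, -0.077]
force: [-0.3, -0.4, -1.0]
width: 0.0196
gripper_force: 30.0
```

Call:
{"fn": "jog_arm", "kwargs": {
  "deltas": [
    [[0,0,0,0],[0,0,0,0]]
  ]
}}

```text
t: 14.15
eef_pos: [0.5063, 0.18, 0.0106]
ee_rot: [-3.141, -0.001, -0.077]
force: [0.4, -0.8, -0.6]
width: 0.0197
gripper_force: 30.0
```

Call:
{"fn": "jog_arm", "kwargs": {
  "deltas": [
    [[0,0,0.02,0],[0,0,0.035,0],[0,0,0.035,0]]
  ]
}}

```text
t: 14.52
eef_pos: [0.506, 0.1797, 0.0081]
ee_rot: [3.142, 0.0, -0.077]
force: [0.3, 0.5, -0.7]
width: 0.0193
gripper_force: 30.0
```

Call:
{"fn": "jog_arm", "kwargs": {
  "deltas": [
    [[0,0,0,0],[0,0,0,0],[0,0,0,0],[0,0,0,0]]
  ],
  "grip": 40
}}

```text
t: 15.02
eef_pos: [0.506, 0.1798, 0.0081]
ee_rot: [-3.142, -0.0, -0.077]
force: [-0.2, -0.5, -0.5]
width: 0.0399
gripper_force: 0.0
```

Call:
{"fn": "jog_arm", "kwargs": {
  "deltas": [
    [[0,0,-0.3,0],[0,0,-0.8,0],[0,0,-1.4,0],[0,0,-2.1,0],[0,0,-2.8,0],[0,0,-3.0,0],[0,0,-3.0,0]]
  ]
}}

```text
t: 15.9
eef_pos: [0.5061, 0.18, 0.1886]
ee_rot: [-3.14, -0.001, -0.077]
force: [0.6, -1.0, -0.9]
width: 0.0397
gripper_force: 0.0
```

Call:
{"fn": "jog_arm", "kwargs": {
  "deltas": [
    [[0,0.8,0,0],[0,1.6,0,0],[0,2.4,0,0],[0,3.2,0,0],[0,4,0,0],[0,4,0,0]]
  ]
}}

```text
t: 16.65
eef_pos: [0.4859, -0.0621, 0.1862]
ee_rot: [3.141, 0.003, -0.081]
force: [0.5, 1.2, -0.1]
width: 0.0398
gripper_force: 0.0
```

```bash
python3 - <<'E'
from h import *
T,S=cams()
a=cv2.resize(T.img[140:320,130:265],(450,600),interpolation=2);b=cv2.resize(S.img[140:320,170:360],(350,332),interpolation=2)
o=np.zeros((600,800,3),np.uint8);o[:,:450]=a;o[:332,450:]=b
cv2.imwrite("pics/placed.png",o[...,::-1])
E
```

```text
(no output)
```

View pics/placed.png

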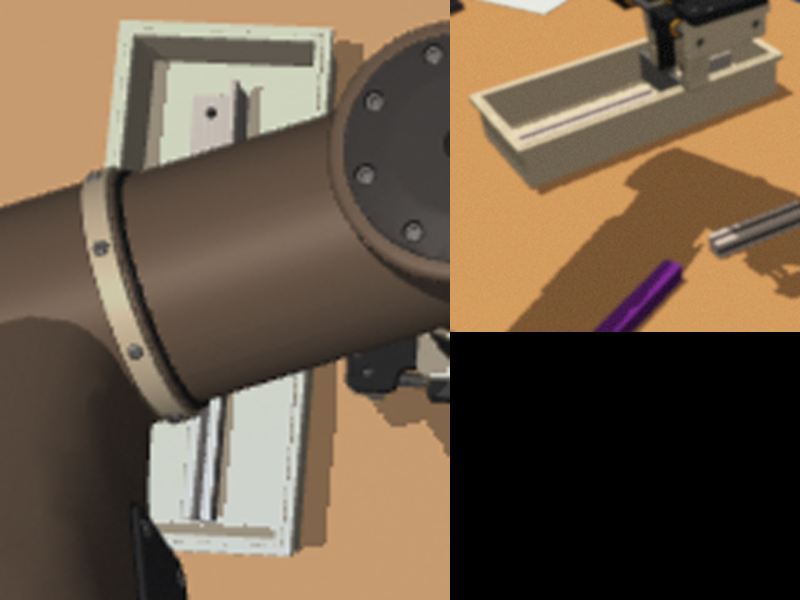

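The rail lies flat at (205,460), just inside the end wall, and the bracket is unmoved at (215,115). I'll clear the arm for one full check.

Call:
{"fn": "jog_arm", "kwargs": {
  "deltas": [
    [[0,0.8,0,0],[0,1.6,0,0],[0,2.4,0,0],[0,3.2,0,0],[0,4,0,0],[0,4,0,0],[0,4,0,0]]
  ]
}}

```text
t: 17.62
eef_pos: [0.4692, -0.2979, 0.1872]
ee_rot: [-3.141, 0.001, -0.077]
force: [-0.2, -0.1, -0.1]
width: 0.0399
gripper_force: 0.0
```

```bash
python3 - <<'E'
from h import *
T,S=cams()
a=cv2.resize(T.img[140:320,130:265],(450,600),interpolation=2);b=cv2.resize(S.img[140:320,170:360],(350,332),interpolation=2)
o=np.zeros((600,800,3),np.uint8);o[:,:450]=a;o[:332,450:]=b
cv2.imwrite("pics/placed2.png",o[...,::-1])
E
```

```text
(no output)
```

View pics/placed2.png

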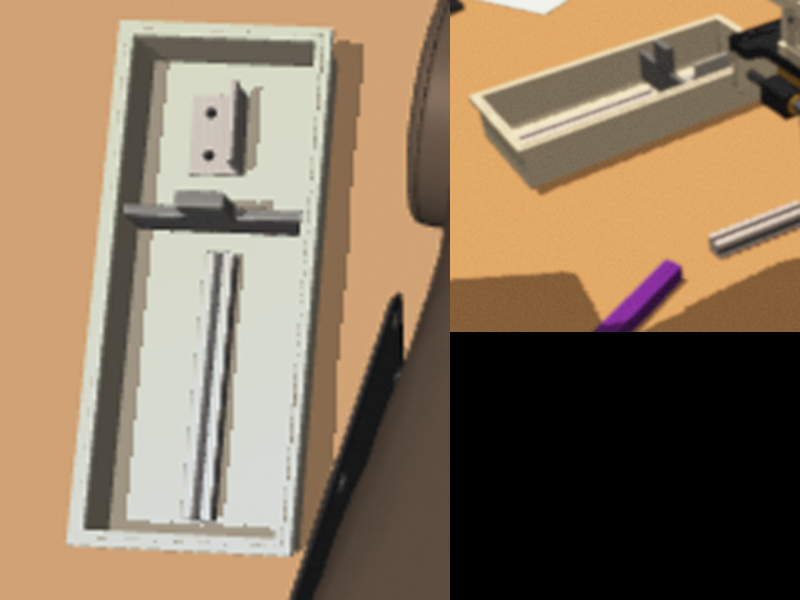

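The rail, from (225,252) to (203,520), lies flat and lengthwise between the divider and the end wall. The bracket at (215,130) is untouched.

```bash
python3 -c "
from station import arm
print(arm.job_done())"
```

```text
the job is handed in; nothing more can be done
None
```

I slid the divider by its tab about 100 mm, stopping clear of the bracket, which did not move. The long rail now lies flat and lengthwise in the empty compartment, and the job was handed in at about 18 s.

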